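# Sweep the spent coin cells into the flip-top bin

## Task

Sweep the three spent coin cells off the front edge of the walnut shelf into the open green bin below it with your fingertips, without picking them up. When all three are in, push the bin's lid over and press it fully shut, then move clear. Leave the charger dock, the jam jar and the key bowl where they stand.

Things in the scene. Friction and masses are not known exactly. Their poses are not given: they have to be found in the camera images.
- shelf: Fixed walnut shelf, 240 deep, 900 long, 36 thick, its flat bare top 120 mm above the work surface, on a white back panel whose walnut capping stands 42 mm above the shelf top. Origin: on the top face, at the middle of the front edge (the long edge nearest the robot). x points to the back panel, y along the shelf, z up. The shelf as a whole stands a little turned from start to start.
- bin: Fixed pale green plastic flip-top bin, open on top: 125 deep (x) by 170 wide (y) by 105 high outside, walls 3 mm, floor 3 mm, standing on the work surface against the front edge of the shelf (gap 3 to 5 mm), square to it, somewhere along its middle; its rim lies 15 mm below the shelf top. Origin: centre of its underside; x points towards the shelf.
- bin_lid (a joint): Angle of the bin's flat lid (126 long, 176 wide, 4 thick, on the bin's rim with a 10 mm skirt on its two sides), rad: 0 is shut, about 1.6 to 1.9 at the start, standing open on the robot's side of the bin and leaning a little back towards the robot. Stop at 1.95. The stiff hinge holds it at any angle (about 0.5 to 1 N at the free edge moves it, and it may be pressed down firmly); it does not fall shut by itself.
- hinge (a point): Middle of the lid's hinge line, on the bin's top rim on the robot's side (62.5 mm from the bin's middle, 105 mm above the work surface). The line runs along the bin's y; the axes are the bin's. Shut, the lid runs from here 126 mm along +x, its top face 4 mm above this point, with a small ridge 3 mm high along the middle 50 mm of its free edge.
- cell1_c (a point): Spent steel coin cell, a flat disc of 24.5 diameter and 7.7 thick (upper 1.5 mm of 20 diameter), 12 g, lying flat on the shelf, 55 to 90 mm behind its front edge. Point: its centre. It slides and does not roll.
- cell2_c (a point): A second, equal coin cell, lying near the middle of the shelf's length. Point: its centre.
- cell3_c (a point): A third, equal coin cell. Point: its centre.
- dock: Grey plastic charger dock, 60 (x) by 100 (y) by 34 high, with two cylindrical cells lying in it and a press button, standing loose at the back of the shelf. Origin: centre of its underside.
- jar: Empty open glass jam jar, 72 diameter, 88 high, standing loose near one end of the shelf. Origin: centre of its underside.
- bowl: Steel bowl with keys, 116 diameter, 42 high, standing loose near the other end of the shelf. Origin: centre of its underside.

How it is judged:
By the outcome, as a careful person would: the job done as asked, in the order asked, and still so for the second after the job is handed in, with the robot touching nothing.
It also fails if it takes over 51 s, if anything falls off the work surface, if the arm or the gripper's body presses on something with over 40 N, if the wrist force passes 120 N, or if a joint passes its speed limit or range.

## Robot

A 6-joint arm with a two-finger parallel gripper is mounted at the origin on the work surface. World frame = base frame: x ahead of the robot, y to its left, z up, the work surface at z = 0. Lengths are in m, angles in rad, forces in N, time in s.
With the tool pointing down it reaches from about 0.3 to 0.875 m from the base axis. Payload 6.4 kg.
Tool frame: the origin (TCP) lies at the very end of the fingers, on their centre line; the grasp point (between the pads) lies 19 mm behind it (ctrl.tcp_to_grasp is the distance from the TCP to the grasp point, in m); z points along the fingers, y is the direction in which the jaws open and shut (so a half turn about z gives the same grasp; the last joint's range is limited). The gripper opens to 85 mm and grips with 20 to 120 N. Pads are 22 mm wide; open, the fingers measure 114 mm over their backs; the gripper's body (76 mm by 85 mm) begins 54 mm behind the grasp point. The pads swing forward as they close: fully open they stand 13 mm farther back than shut.
Start: joints at [1.125, 0.181, 1.607, -0, 1.354, -0.206], TCP at [0.137, 0.559, 0.231] pointing down, gripper open.
Joint ranges: [-2.99, 2.99], [-0.89, 2.07], [0.3, 2.58], [-1.14, 4.28], [0, 2.63], [-3.12, 3.12]. Speed limits (rad/s): [2.57, 2.57, 3.01, 3.14, 3.14, 3.14].

## Interface

Orientations are given as a unit quaternion [w, x, y, z].
In Python, from bench import ctrl gives the robot as it stands. The module is installed in compiled form; this text tells all that it offers.
- The arm moves only by the tool drive_tool, never from a script. Its argument "deltas" is a list of rows, each an object with "slide": the shift along the tool's x, y, z as a fraction of full scale, a list of three; "delta_rot": the turn, a rotation vector about the tool's x, y, z as a fraction of full scale, a list of three; "hand": the opening, from 0 (shut) to 1 (fully open). In form: [{"slide": [tx, ty, tz], "delta_rot": [wx, wy, wz], "hand": hand}, ...]. A call has exactly 5 rows; each row shifts and turns the commanded pose from where the row before left it, along the tool's axes as they then stand; what a row does not reach is not made up. Full scale, the value 1, is 50 mm for a shift and 180 degrees for a turn. A row lasts 1/8 s, in which the tool goes at most 62.5 mm and 10.7 degrees, less where a joint would pass 70% of its speed; a pose out of reach is approached as far as the arm can. A call with a number of a shift or a turn outside -1 to 1 is refused whole. A call with a gripper value outside its range is refused whole. The fingers move at their own pace and stop on an object; the grip force is fixed at half the most. Time passes only in rows, so rows that do not move let the fingers close, or fill a call up. It gives the time, the measured TCP pose, the force and the opening at its end, in the units of the state.
- ctrl.get_obs(): the state, without advancing time (a new reading comes with each control period).
- ctrl.camera(name): name is "scene" or "top" or "wrist"; returns a dict with "frame" (420x560x3 uint8, red, green, blue), "mtx" (3x3 intrinsics, pixels), "dist" ([k1, k2, p1, p2, k3] as OpenCV has them; the pictures are not rectified), "R" (3x3) and "t" (3): a world point X has camera coordinates R X + t. Camera axes: x right, y down, z forward; pixel columns grow to the right and rows downward; lengths in m; the calibration is good to about 2 mm. A picture is of the moment at which its call begins. There is no depth.
- ctrl.hand_in(): hands the job in, once; it reports no verdict.
The state is a dict: "time_s": time; "q": joint angles; "dq": joint speeds; "joint_efforts": joint torques, N m; "eef_pos": TCP position; "eef_rot": TCP orientation; "wrist_force": force on the tool from outside, world axes, zero at the start; "torque": the same for the moment, N m; "opening": opening from 0.0 (shut) to 1.0 (fully open).
Only numpy, scipy, OpenCV 4.12 (cv2) and the standard library are available. Lean on these libraries where they do the work, as an engineer would, in place of code of your own. Each camera call takes 0.05 s, during which the arm holds its last target.

## Working session

There is one attempt and no reset: what is moved stays moved. The work goes in short steps, Python scripts to look and compute and a tool call to move; the robot and the scene stay as the last step left them, time stands still between calls to the robot, and variables do not carry over. Pictures are saved under pics/ and viewed, and the job is handed in when it is done.

Besides the shell and the picture viewer there is one more tool, called after ">>>" in YAML: its name, and indented under it one key for each argument. drive_tool: Moves the arm, as the interface text tells. Its arguments: {"type":"object","properties":{"deltas":{"type":"array","items":{"type":"object","properties":{"slide":{"type":"array","items":{"type":"number"}},"delta_rot":{"type":"array","items":{"type":"number"}},"hand":{"type":"number"}}}}},"required":["deltas"]}

```bash
mkdir -p pics
python3 - <<'E'
from bench import ctrl
import cv2,numpy as np,pickle
o=ctrl.get_obs();print(o)
d={}
for n in("scene","top","wrist"):
    c=ctrl.camera(n);d[n]=c
    cv2.imwrite(f"pics/{n}0.png",c["frame"][:,:,::-1]);print(n,c["mtx"].tolist(),c["dist"],c["R"].round(3).tolist(),c["t"].round(3))
pickle.dump(d,open("c0.pkl","wb"))
E
```

```text
{'time_s': 0.0, 'q': array([ 1.12469935e+00,  1.81582991e-01,  1.60800986e+00,  2.12271636e-05,
        1.35380830e+00, -2.06284351e-01]), 'dq': array([0.00013175, 0.00049176, 0.0019813 , 0.00012229, 0.00116109,
       0.00030715]), 'joint_efforts': array([ 4.73154560e-04, -4.44881594e+01, -3.51332331e+01, -1.90671817e-04,
        9.06303845e-03, -1.77080068e-05]), 'eef_pos': array([0.13629601, 0.55803838, 0.23035968]), 'eef_rot': array([-2.99570420e-04,  1.19621423e-01,  9.92819167e-01, -8.53245710e-04]), 'wrist_force': array([-0.31501902,  0.1873775 , -0.60775681]), 'torque': array([-0.03086405,  0.02721059, -0.00754619]), 'opening': 1.0010803767894454}
scene [[384.36225336320535, 0.0, 281.4703205368819], [0.0, 384.36225336320535, 215.03900292117063], [0.0, 0.0, 1.0]] [-0.10798788  0.          0.          0.          0.        ] [[-0.781, 0.624, 0.011], [0.473, 0.603, -0.642], [-0.408, -0.496, -0.766]] [ 0.487 -0.237  1.148]
top [[519.2362613545466, 0.0, 275.7123220826841], [0.0, 519.2362613545466, 209.64285636087223], [0.0, 0.0, 1.0]] [0.03045951 0.         0.         0.         0.        ] [[-0.001, -1.0, -0.014], [-0.994, 0.002, -0.114], [0.114, 0.014, -0.993]] [0.007 0.634 1.069]
wrist [[303.0642712529812, 0.0, 283.02996528642166], [0.0, 303.0642712529812, 208.493233288944], [0.0, 0.0, 1.0]] [-0.06602365  0.          0.          0.          0.        ] [[0.237, 0.971, -0.001], [0.919, -0.224, 0.324], [0.314, -0.077, -0.946]] [-0.574 -0.042  0.381]
```

View pics/top0.png

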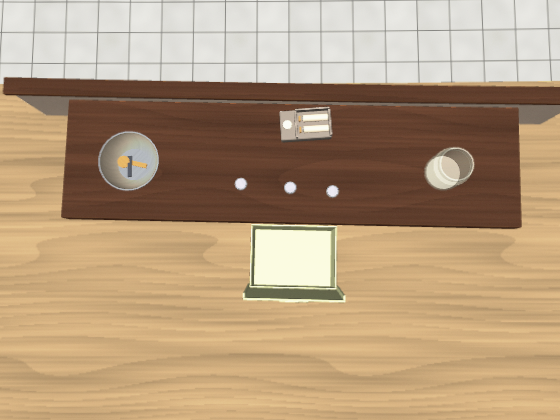

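View pics/scene0.png

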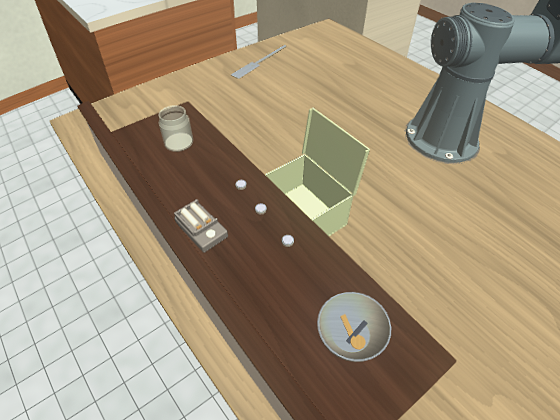

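View pics/wrist0.png

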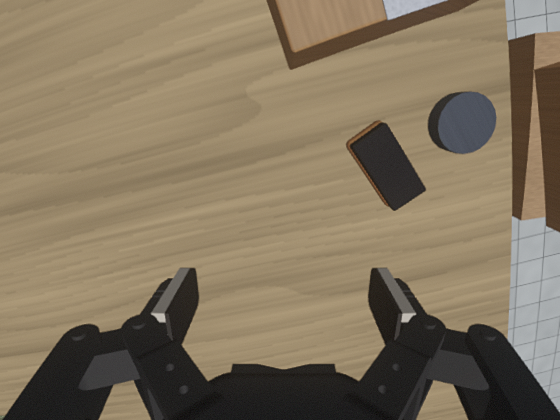

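The top view shows the cells at about (241,184), (290,188) and (333,191), with the shelf's front edge running from (63,218) to (521,228). The bin's opening spans columns 250–337 and rows 226–290, and the lid stands at rows 288–300. The dock is at (306,124). Next I measure these positions.

```bash
cat > h.py <<'E'
import cv2,numpy as np,pickle
def ray(c,uv,z):
    p=cv2.undistortPoints(np.array(uv,float).reshape(-1,1,2),c["mtx"],np.array(c["dist"])).reshape(-1,2)
    d=np.c_[p,np.ones(len(p))]@c["R"]; o=-c["R"].T@c["t"]
    return o+d*((z-o[2])/d[:,2])[:,None]
def cells(c,z=.1277):
    f=c["frame"].astype(int)
    m=((f.min(2)>170)&(f[:,:,2]>=f[:,:,1])&(f[:,:,2]>f[:,:,0]+5)).astype(np.uint8)
    n,l,s,ce=cv2.connectedComponentsWithStats(m)
    return [(s[i,4],ce[i].round(1),ray(c,[ce[i]],z)[0].round(4)) for i in range(1,n) if 30<s[i,4]<400]
E
python3 - <<'E'
from h import *
d=pickle.load(open("c0.pkl","rb"));t=d["top"]
for n in("top","scene"):
    print(n)
    for q in cells(d[n]):print(q)
f=t["frame"].astype(int)
# shelf front edge: bottom-most dark pixel per column
dark=(f.sum(2)<230)
P=[]
for u in list(range(80,235,10))+list(range(355,515,10)):
    r=np.where(dark[150:240,u])[0]
    if len(r):P.append((u,150+r.max()+.5))
X=ray(t,P,.120);a=np.polyfit(X[:,1],X[:,0],1);print("edge x=a*y+b",a,(X[:,0]-np.polyval(a,X[:,1])).std())
for nm,uv,z in[("rimBL",(250,226),.105),("rimBR",(337,226),.105),("rimFL",(250,289),.105),("rimFR",(337,289),.105),("ends",(63,218),.12),("e2",(521,227.5),.12),("dockfrontL",(281,140),.15),("dockfrontR",(331,138),.15)]:
    print(nm,ray(t,[uv],z)[0].round(4))
print(repr(f[215:300,293].tolist()[::3]))
cv2.imwrite("pics/crop.png",cv2.resize(t["frame"][95:310,220:360,::-1],None,fx=2.7,fy=2.7,interpolation=0))
E
```

```text
top
(np.int32(40), array([241.5, 183.7]), array([0.6745, 0.0718, 0.1277]))
(np.int32(46), array([290.4, 187. ]), array([ 0.6677, -0.0242,  0.1277]))
scene
(np.int32(53), array([134.5,   6.9]), array([ 0.4273, -1.2012,  0.1277]))
(np.int32(47), array([92.1, 16.9]), array([ 0.5966, -1.2309,  0.1277]))
(np.int32(90), array([241.9,  71.7]), array([ 0.3878, -0.4881,  0.1277]))
(np.int32(53), array([240.7, 183.2]), array([ 0.6581, -0.1012,  0.1277]))
(np.int32(62), array([260.4, 207.3]), array([ 0.6658, -0.0191,  0.1277]))
(np.int32(75), array([287.8, 239.1]), array([0.6729, 0.0783, 0.1277]))
edge x=a*y+b [0.02408127 0.59757566] 0.0006002157126379297
rimBL [0.5931 0.0561 0.105 ]
rimBR [ 0.5928 -0.1166  0.105 ]
rimFL [0.4693 0.0554 0.105 ]
rimFR [ 0.4694 -0.1148  0.105 ]
ends [0.6085 0.4223 0.12  ]
e2 [ 0.5882 -0.4691  0.12  ]
dockfrontL [ 0.7562 -0.006   0.15  ]
dockfrontR [ 0.7597 -0.1027  0.15  ]
[[90, 59, 41], [96, 62, 44], [99, 64, 43], [155, 129, 94], [111, 113, 84], [232, 233, 188], [251, 251, 224], [251, 251, 224], [251, 251, 224], [251, 251, 225], [251, 251, 224], [251, 251, 225], [251, 251, 225], [251, 251, 225], [251, 251, 224], [251, 251, 225], [251, 251, 226], [251, 251, 226], [251, 251, 225], [251, 251, 225], [251, 251, 225], [251, 251, 225], [251, 251, 226], [251, 251, 226], [244, 245, 222], [100, 102, 75], [99, 102, 75], [99, 101, 75], [238, 238, 193]]
```

View pics/crop.png

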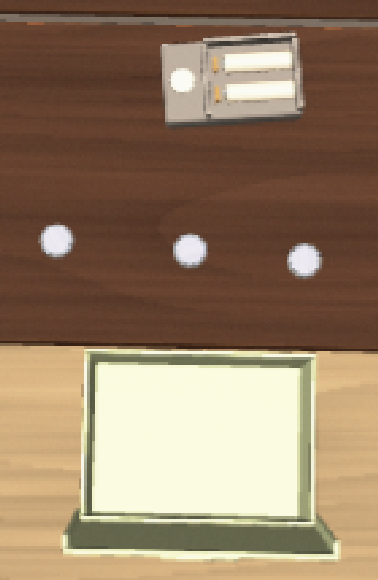

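```bash
cat >> h.py <<'E'
from scipy.spatial.transform import Rotation as Ro
def plan(wps,n):
    """wps: list of (xyz, yaw_deg of tool x, tilt_deg about tool y, rows)"""
    from bench import ctrl
    o=ctrl.get_obs();p=np.array(o["eef_pos"]);q=o["eef_rot"];R=Ro.from_quat([q[1],q[2],q[3],q[0]])
    print("t",round(o["time_s"],2),"p",p.round(4),"yaw",np.degrees(np.arctan2(*R.as_matrix()[[1,0],0])).round(1),"F",np.round(o["wrist_force"],1),"op",round(o["opening"],3),"q",np.round(o["q"],2))
    for X,yaw,tilt,k in wps:
        T=Ro.from_euler("Z",yaw,degrees=True)*Ro.from_euler("X",180,degrees=True)*Ro.from_euler("Y",tilt,degrees=True)
        w=(R.inv()*T).as_rotvec()/k; d=(np.array(X)-p)/k
        for i in range(k):
            s=R.inv().apply(d)/.05;print("slide",s.round(2).tolist(),"rot",(w/np.pi).round(4).tolist())
            R=R*Ro.from_rotvec(w);p=p+d
E
python3 - <<'E'
from h import *
plan([((.2,.52,.28),166,0,2),((.62,.10,.28),216,0,13)],0)
E
```

```text
t 0.15 p [0.1364 0.5582 0.2306] yaw 166.3 F [-0.6 -1.   0.4] op 1.002 q [ 1.12  0.18  1.61  0.    1.35 -0.21]
slide [-0.71, -0.22, -0.49] rot [-0.0002, -0.0, 0.0007]
slide [-0.71, -0.22, -0.49] rot [-0.0002, -0.0, 0.0007]
slide [-0.78, -0.47, -0.0] rot [0.0, 0.0, -0.0214]
slide [-0.75, -0.52, -0.0] rot [0.0, 0.0, -0.0214]
slide [-0.71, -0.57, -0.0] rot [0.0, 0.0, -0.0214]
slide [-0.67, -0.62, -0.0] rot [0.0, 0.0, -0.0214]
slide [-0.63, -0.66, -0.0] rot [0.0, 0.0, -0.0214]
slide [-0.58, -0.7, -0.0] rot [0.0, 0.0, -0.0214]
slide [-0.54, -0.74, -0.0] rot [0.0, 0.0, -0.0214]
slide [-0.49, -0.77, -0.0] rot [0.0, 0.0, -0.0214]
slide [-0.43, -0.81, -0.0] rot [0.0, 0.0, -0.0214]
slide [-0.38, -0.83, -0.0] rot [0.0, 0.0, -0.0214]
slide [-0.32, -0.86, -0.0] rot [0.0, 0.0, -0.0214]
slide [-0.26, -0.88, -0.0] rot [0.0, 0.0, -0.0214]
slide [-0.2, -0.89, -0.0] rot [0.0, 0.0, -0.0214]
```

>>> drive_tool:
  deltas:
    - {"slide": [-0.71, -0.22, -0.5], "delta_rot": [0, 0, 0], "hand": 0.2}
    - {"slide": [-0.71, -0.22, -0.5], "delta_rot": [0, 0, 0], "hand": 0.2}
    - {"slide": [-0.78, -0.47, 0], "delta_rot": [0, 0, -0.0214], "hand": 0.2}
    - {"slide": [-0.75, -0.52, 0], "delta_rot": [0, 0, -0.0214], "hand": 0.2}
    - {"slide": [-0.71, -0.57, 0], "delta_rot": [0, 0, -0.0214], "hand": 0.2}

```text
time_s: 0.78
eef_pos: [0.2981, 0.4229, 0.2811]
eef_rot: [-0.0, 0.018, 1.0, -0.0]
wrist_force: [-0.5, 0.6, 0.1]
opening: 0.202
```

>>> drive_tool:
  deltas:
    - {"slide": [-0.67, -0.62, 0], "delta_rot": [0, 0, -0.0214], "hand": 0.2}
    - {"slide": [-0.63, -0.66, 0], "delta_rot": [0, 0, -0.0214], "hand": 0.2}
    - {"slide": [-0.58, -0.7, 0], "delta_rot": [0, 0, -0.0214], "hand": 0.2}
    - {"slide": [-0.54, -0.74, 0], "delta_rot": [0, 0, -0.0214], "hand": 0.2}
    - {"slide": [-0.49, -0.77, 0], "delta_rot": [0, 0, -0.0214], "hand": 0.2}

```text
time_s: 1.4
eef_pos: [0.4604, 0.2625, 0.2811]
eef_rot: [-0.0, -0.15, 0.989, 0.0]
wrist_force: [1.0, 1.0, 0.2]
opening: 0.204
```

>>> drive_tool:
  deltas:
    - {"slide": [-0.43, -0.81, 0], "delta_rot": [0, 0, -0.0214], "hand": 0.2}
    - {"slide": [-0.38, -0.83, 0], "delta_rot": [0, 0, -0.0214], "hand": 0.2}
    - {"slide": [-0.32, -0.86, 0], "delta_rot": [0, 0, -0.0214], "hand": 0.2}
    - {"slide": [-0.26, -0.88, 0], "delta_rot": [0, 0, -0.0214], "hand": 0.2}
    - {"slide": [-0.2, -0.89, 0], "delta_rot": [0, 0, -0.0214], "hand": 0.2}

```text
time_s: 2.02
eef_pos: [0.6228, 0.1013, 0.2809]
eef_rot: [-0.0, -0.313, 0.95, 0.0]
wrist_force: [-0.3, 1.0, -0.2]
opening: 0.2
```

Run:
```python
from h import *
from bench import ctrl
d=pickle.load(open("c0.pkl","rb"))
c=ctrl.camera("wrist");cv2.imwrite("pics/w1.png",c["frame"][:,:,::-1])
for q in cells(c)+cells(ctrl.camera("top")):print(q)
plan([],0)
```

```text
(np.int32(331), array([87. , 98.4]), array([ 0.6592, -0.1044,  0.1277]))
(np.int32(305), array([157. , 155.5]), array([ 0.667 , -0.0213,  0.1277]))
(np.int32(266), array([234.6, 216.4]), array([0.6746, 0.0764, 0.1277]))
(np.int32(164), array([  6.7, 281.4]), array([ 0.9125, -0.1027,  0.1277]))
(np.int32(143), array([  4. , 295.8]), array([ 0.9364, -0.0993,  0.1277]))
(np.int32(41), array([  1.3, 311.2]), array([ 0.9632, -0.0954,  0.1277]))
(np.int32(172), array([ 90.9, 332.2]), array([0.9142, 0.015 , 0.1277]))
(np.int32(304), array([ 84.4, 343.6]), array([0.9379, 0.0153, 0.1277]))
(np.int32(287), array([105.1, 348.2]), array([0.9269, 0.0407, 0.1277]))
(np.int32(53), array([ 90.3, 363.2]), array([0.9651, 0.035 , 0.1277]))
(np.int32(259), array([177.8, 401. ]), array([0.9515, 0.1625, 0.1277]))
(np.int32(38), array([291.8, 186.7]), array([ 0.6683, -0.027 ,  0.1277]))
t 2.12 p [0.6242 0.0987 0.2802] yaw -143.8 F [0.8 0.1 0. ] op 0.2 q [-0.03  0.27  1.4  -0.    1.47 -2.23]
```

View pics/w1.png

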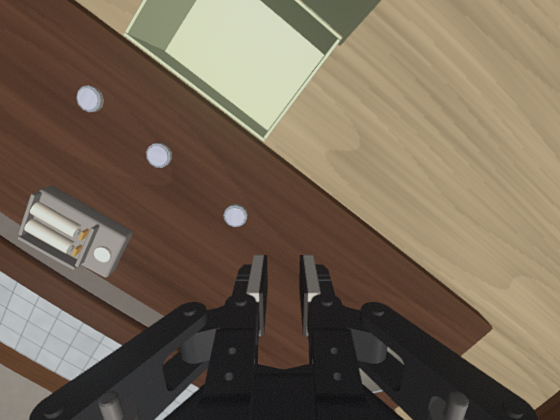

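The wrist view shows cells at (235,216), (158,155) and (89,98), the bin's rear rim corners at (265,139) and (126,35), and the closed-in fingers below. It places the cells at about (.675,.076), (.667,-.021) and (.660,-.104).

Run:
```python
from h import *
from bench import ctrl
c=ctrl.camera("wrist")
print(ray(c,[(265,139),(126,35),(341,40)],.105).round(4), ray(c,[(68,0),(490,326)],.12).round(4))
# cell1: push along (-.8,-.6) yaw 217
u=np.array([-.8,-.6]);s=np.array([.675,.0755])-u*.034
plan([((s[0],s[1],.28),217,0,2),((s[0],s[1],.1215),217,0,4)],0)
u2=s+u*np.array(.15);print(s,u2)
```

```text
[[ 0.5946  0.0536  0.105 ]
 [ 0.5916 -0.1133  0.105 ]
 [ 0.4752  0.0578  0.105 ]] [[ 0.5943 -0.1671  0.12  ]
 [ 0.6125  0.42    0.12  ]]
t 2.17 p [0.6228 0.1006 0.2802] yaw -143.8 F [-0.2  1.  -1. ] op 0.199 q [-0.03  0.27  1.4  -0.    1.47 -2.23]
slide [-0.61, -0.51, 0.0] rot [0.0001, -0.0002, -0.0023]
slide [-0.61, -0.51, 0.0] rot [0.0001, -0.0002, -0.0023]
slide [0.0, 0.0, 0.79] rot [0.0, 0.0, 0.0]
slide [0.0, 0.0, 0.79] rot [0.0, 0.0, 0.0]
slide [0.0, 0.0, 0.79] rot [0.0, 0.0, 0.0]
slide [0.0, 0.0, 0.79] rot [0.0, 0.0, 0.0]
[0.7022 0.0959] [0.5822 0.0059]
```

>>> drive_tool:
  deltas:
    - {"slide": [-0.61, -0.51, 0], "delta_rot": [0, 0, -0.002], "hand": 0.2}
    - {"slide": [-0.61, -0.51, 0], "delta_rot": [0, 0, -0.002], "hand": 0.2}
    - {"slide": [0, 0, 0.9], "delta_rot": [0, 0, 0], "hand": 0.2}
    - {"slide": [0, 0, 0.9], "delta_rot": [0, 0, 0], "hand": 0.2}
    - {"slide": [0, 0, 0.9], "delta_rot": [0, 0, 0], "hand": 0.2}

```text
time_s: 2.8
eef_pos: [0.7005, 0.0991, 0.1448]
eef_rot: [-0.0, -0.318, 0.948, 0.0]
wrist_force: [1.0, 0.2, -0.0]
opening: 0.203
```

Run:
```python
from h import *
from bench import ctrl
plan([((.7022,.0959,.1215),217,0,2)],0)
c=ctrl.camera("wrist");cv2.imwrite("pics/w2.png",c["frame"][:,:,::-1])
```

```text
t 2.8 p [0.7005 0.0991 0.1448] yaw -142.9 F [ 1.   0.2 -0. ] op 0.203 q [-0.03  0.54  1.31  0.    1.29 -2.25]
slide [0.01, -0.04, 0.23] rot [0.0001, -0.0, 0.0002]
slide [0.01, -0.04, 0.23] rot [0.0001, -0.0, 0.0002]
```

View pics/w2.png

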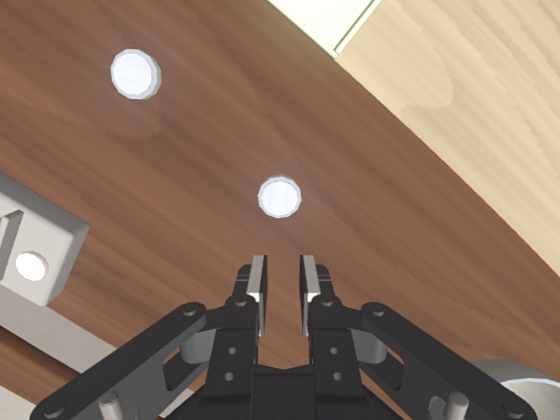

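The cell at column 280 is centred on the fork at column 283, so I push.

>>> drive_tool:
  deltas:
    - {"slide": [0, 0, 0.46], "delta_rot": [0, 0, 0], "hand": 0.2}
    - {"slide": [0.3, -0.03, 0], "delta_rot": [0, 0, 0], "hand": 0.2}
    - {"slide": [0.6, -0.02, 0], "delta_rot": [0, 0, 0], "hand": 0.2}
    - {"slide": [0.7, 0, 0], "delta_rot": [0, 0, 0], "hand": 0.2}
    - {"slide": [0.7, 0, 0], "delta_rot": [0, 0, 0], "hand": 0.2}

```text
time_s: 3.48
eef_pos: [0.6102, 0.0269, 0.1243]
eef_rot: [0.0, -0.318, 0.948, -0.0]
wrist_force: [1.2, 0.1, 0.6]
opening: 0.199
```

>>> drive_tool:
  deltas:
    - {"slide": [0.7, 0, 0], "delta_rot": [0, 0, 0], "hand": 0.2}
    - {"slide": [0.3, 0, 0], "delta_rot": [0, 0, 0], "hand": 0.2}
    - {"slide": [0, 0, -0.5], "delta_rot": [0, 0, 0], "hand": 0.2}
    - {"slide": [-0.4, 0, -0.8], "delta_rot": [0, 0, 0], "hand": 0.2}
    - {"slide": [-0.6, 0, -0.8], "delta_rot": [0, 0, 0], "hand": 0.2}

```text
time_s: 4.1
eef_pos: [0.6115, 0.0272, 0.2302]
eef_rot: [0.0, -0.317, 0.948, 0.0]
wrist_force: [1.1, 0.3, -0.2]
opening: 0.2
```

Run:
```python
from h import *
from bench import ctrl
c=ctrl.camera("wrist");cv2.imwrite("pics/w3.png",c["frame"][:,:,::-1])
for q in cells(c):print(q)
# cell2: straight, yaw 180-1.4
s=np.array([.667+.034,-.0215-.034*.024])
plan([((.69,s[1],.2),190,0,3),((s[0],s[1],.15),179,0,2)],0)
```

```text
(np.int32(365), array([201.3, 224.1]), array([ 0.667 , -0.0211,  0.1277]))
(np.int32(316), array([ 10.4, 348.3]), array([ 0.9301, -0.1174,  0.1277]))
(np.int32(285), array([ 30.4, 360.4]), array([ 0.9309, -0.0917,  0.1277]))
(np.int32(291), array([ 51.5, 372.5]), array([ 0.9313, -0.0648,  0.1277]))
(np.int32(70), array([ 65.9, 379.3]), array([ 0.9293, -0.0469,  0.1277]))
t 4.15 p [0.6168 0.0292 0.2373] yaw -142.9 F [ 0.7 -0.3  4.4] op 0.204 q [-0.15  0.26  1.5   0.    1.37 -2.36]
slide [-0.18, -0.57, 0.25] rot [-0.0005, 0.0012, 0.0502]
slide [-0.27, -0.53, 0.25] rot [-0.0005, 0.0012, 0.0502]
slide [-0.35, -0.48, 0.25] rot [-0.0005, 0.0012, 0.0502]
slide [-0.11, -0.02, 0.5] rot [-0.0, -0.0, 0.0306]
slide [-0.11, -0.01, 0.5] rot [-0.0, -0.0, 0.0306]
```

View pics/w3.png

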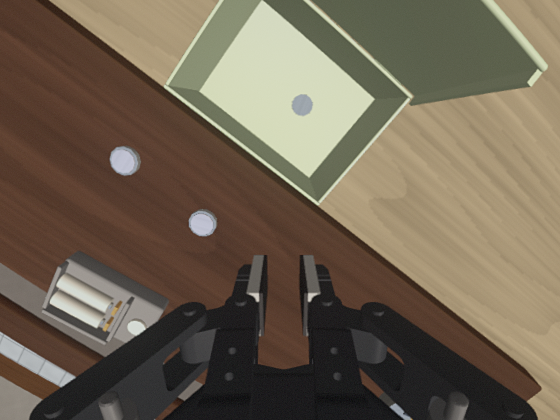

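Cell 1 lies on the bin floor at (302,105), and cells 2 and 3 haven't moved. Next is cell 2.

>>> drive_tool:
  deltas:
    - {"slide": [-0.18, -0.57, 0.25], "delta_rot": [0, 0, 0.05], "hand": 0.2}
    - {"slide": [-0.27, -0.53, 0.25], "delta_rot": [0, 0, 0.05], "hand": 0.2}
    - {"slide": [-0.35, -0.48, 0.25], "delta_rot": [0, 0, 0.05], "hand": 0.2}
    - {"slide": [-0.11, -0.02, 0.4], "delta_rot": [0, 0, 0.0306], "hand": 0.2}
    - {"slide": [-0.11, -0.01, 0.4], "delta_rot": [0, 0, 0.0306], "hand": 0.2}

```text
time_s: 4.78
eef_pos: [0.6961, -0.0244, 0.1505]
eef_rot: [0.0, 0.01, 1.0, 0.0]
wrist_force: [0.4, -0.3, -0.7]
opening: 0.196
```

Run:
```python
from h import *
from bench import ctrl
c=ctrl.camera("wrist");cv2.imwrite("pics/w4.png",c["frame"][:,:,::-1])
for q in cells(c):print(q)
plan([((.702,-.0220,.122),178.6,0,2)],0)
```

```text
t 4.83 p [ 0.6948 -0.024   0.1471] yaw 178.7 F [-1.6  0.4 -2.7] op 0.199 q [-0.21  0.52  1.34  0.    1.29 -1.75]
slide [-0.07, 0.02, 0.25] rot [0.0002, -0.0006, 0.0001]
slide [-0.07, 0.02, 0.25] rot [0.0002, -0.0006, 0.0001]
```

View pics/w4.png

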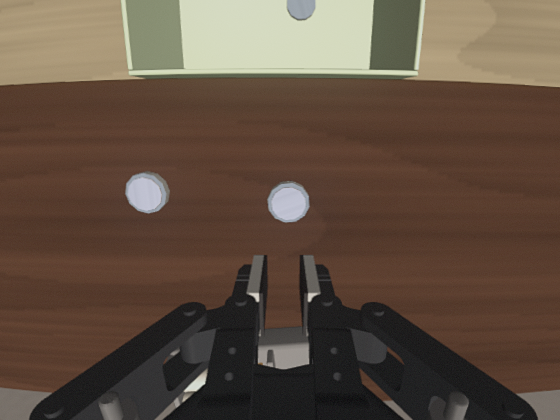

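Cell 2 at (288,202) sits 3 mm to the +y side of the fork centre. I correct for that, descend and push straight.

>>> drive_tool:
  deltas:
    - {"slide": [-0.1, 0.06, 0.2], "delta_rot": [0, 0, 0], "hand": 0.2}
    - {"slide": [0, 0, 0.3], "delta_rot": [0, 0, 0], "hand": 0.2}
    - {"slide": [0.3, 0, 0], "delta_rot": [0, 0, 0], "hand": 0.2}
    - {"slide": [0.6, 0, 0], "delta_rot": [0, 0, 0], "hand": 0.2}
    - {"slide": [0.7, 0, 0], "delta_rot": [0, 0, 0], "hand": 0.2}

```text
time_s: 5.45
eef_pos: [0.6199, -0.0205, 0.1257]
eef_rot: [0.0, 0.008, 1.0, -0.0]
wrist_force: [-0.1, -0.1, -0.1]
opening: 0.203
```

>>> drive_tool:
  deltas:
    - {"slide": [0.7, 0, 0], "delta_rot": [0, 0, 0], "hand": 0.2}
    - {"slide": [0.3, 0, 0], "delta_rot": [0, 0, 0], "hand": 0.2}
    - {"slide": [0, 0, -0.5], "delta_rot": [0, 0, 0], "hand": 0.2}
    - {"slide": [-0.4, 0, -0.8], "delta_rot": [0, 0, 0], "hand": 0.2}
    - {"slide": [-0.6, 0, -0.8], "delta_rot": [0, 0, 0], "hand": 0.2}

```text
time_s: 6.08
eef_pos: [0.6204, -0.0204, 0.2322]
eef_rot: [0.0, 0.008, 1.0, -0.0]
wrist_force: [1.2, -0.3, -0.4]
opening: 0.202
```

Run:
```python
from h import *
from bench import ctrl
c=ctrl.camera("wrist");cv2.imwrite("pics/w5.png",c["frame"][:,:,::-1])
for q in cells(c):print(q)
C=np.array([.660,-.104]);u=np.array([-.85,.527]);s=C-u*.034;print(s)
plan([((.685,s[1],.2),160,0,3),((s[0],s[1],.15),148.2,0,2)],0)
```

```text
(np.int32(323), array([191.9, 248.7]), array([ 0.6595, -0.1044,  0.1277]))
[ 0.6889   -0.121918]
t 6.12 p [ 0.6265 -0.0213  0.2392] yaw 179.1 F [ 0.5 -0.2  4.7] op 0.197 q [-0.22  0.28  1.47  0.    1.38 -1.78]
slide [-0.4, -0.66, 0.27] rot [-0.0, 0.0014, 0.0354]
slide [-0.47, -0.62, 0.27] rot [-0.0, 0.0014, 0.0354]
slide [-0.54, -0.56, 0.26] rot [-0.0, 0.0014, 0.0354]
slide [-0.04, 0.01, 0.5] rot [-0.0, -0.0, 0.0328]
slide [-0.04, 0.02, 0.5] rot [-0.0, -0.0, 0.0328]
```

View pics/w5.png

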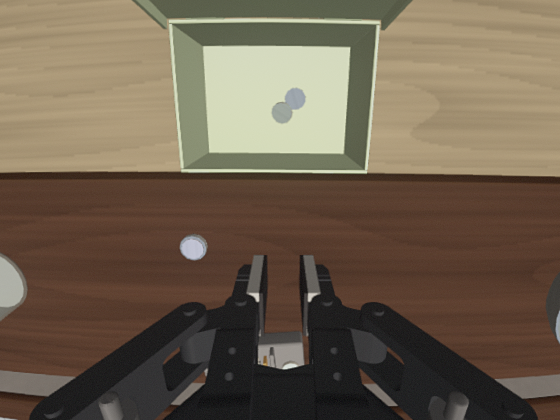

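Cells 1 and 2 are both in the bin, at (295,98) and (282,112). Cell 3 is at (192,249).

>>> drive_tool:
  deltas:
    - {"slide": [-0.4, -0.66, 0.25], "delta_rot": [0, 0, 0.0354], "hand": 0.2}
    - {"slide": [-0.47, -0.62, 0.25], "delta_rot": [0, 0, 0.0354], "hand": 0.2}
    - {"slide": [-0.54, -0.56, 0.25], "delta_rot": [0, 0, 0.0354], "hand": 0.2}
    - {"slide": [-0.04, 0.01, 0.45], "delta_rot": [0, 0, 0.0328], "hand": 0.2}
    - {"slide": [-0.04, 0.02, 0.45], "delta_rot": [0, 0, 0.0328], "hand": 0.2}

```text
time_s: 6.75
eef_pos: [0.6833, -0.1222, 0.1474]
eef_rot: [0.0, 0.276, 0.961, 0.0]
wrist_force: [0.2, 0.6, -0.1]
opening: 0.201
```

Run:
```python
from h import *
from bench import ctrl
c=ctrl.camera("wrist");cv2.imwrite("pics/w6.png",c["frame"][:,:,::-1])
for q in cells(c):print(q)
plan([((.689,-.122,.122),148.2,0,2)],0)
```

```text
t 6.8 p [ 0.6814 -0.1212  0.1435] yaw 147.7 F [-1.9  0.4 -2.5] op 0.201 q [-0.35  0.52  1.35  0.    1.28 -1.35]
slide [-0.07, 0.03, 0.21] rot [-0.0001, -0.0008, -0.0013]
slide [-0.07, 0.03, 0.21] rot [-0.0001, -0.0008, -0.0013]
```

View pics/w6.png

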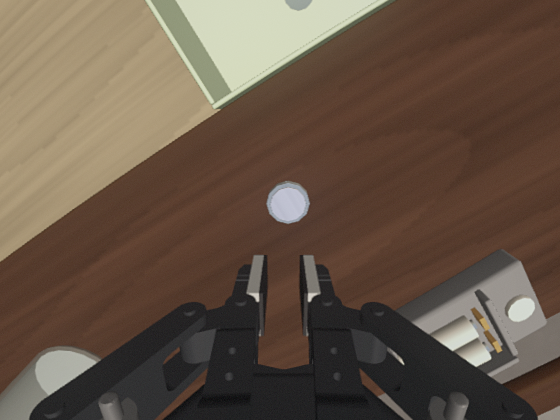

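The cell at (288,202) is again 3 mm off on the +y side. The straight line up from it enters the bin well clear of the corner at (215,107).

>>> drive_tool:
  deltas:
    - {"slide": [-0.1, 0.06, 0.2], "delta_rot": [0, 0, 0], "hand": 0.2}
    - {"slide": [0, 0, 0.24], "delta_rot": [0, 0, 0], "hand": 0.2}
    - {"slide": [0.3, 0, 0], "delta_rot": [0, 0, 0], "hand": 0.2}
    - {"slide": [0.6, 0, 0], "delta_rot": [0, 0, 0], "hand": 0.2}
    - {"slide": [0.7, 0, 0], "delta_rot": [0, 0, 0], "hand": 0.2}

```text
time_s: 7.42
eef_pos: [0.621, -0.0791, 0.1267]
eef_rot: [0.001, 0.274, 0.962, -0.0]
wrist_force: [-0.3, 0.8, 0.7]
opening: 0.199
```

>>> drive_tool:
  deltas:
    - {"slide": [0.7, 0, 0], "delta_rot": [0, 0, 0], "hand": 0.2}
    - {"slide": [0.5, 0, 0], "delta_rot": [0, 0, 0], "hand": 0.2}
    - {"slide": [0, 0, -0.5], "delta_rot": [0, 0, 0], "hand": 0.2}
    - {"slide": [-0.4, 0, -0.8], "delta_rot": [0, 0, 0], "hand": 0.1}
    - {"slide": [-0.6, 0, -0.8], "delta_rot": [0, 0, 0], "hand": 0}

```text
time_s: 8.05
eef_pos: [0.6128, -0.0737, 0.233]
eef_rot: [0.0, 0.273, 0.962, -0.0]
wrist_force: [0.5, -0.3, 0.2]
opening: -0.003
```

Run:
```python
from h import *
from bench import ctrl
plan([],0)
c=ctrl.camera("wrist");cv2.imwrite("pics/w7.png",c["frame"][:,:,::-1])
c=ctrl.camera("scene");cv2.imwrite("pics/s7.png",c["frame"][:,:,::-1]);pickle.dump(c,open("s7.pkl","wb"))
```

```text
t 8.05 p [ 0.6128 -0.0737  0.233 ] yaw 148.3 F [ 0.5 -0.3  0.2] op -0.003 q [-0.31  0.27  1.49  0.    1.37 -1.33]
```

View pics/w7.png

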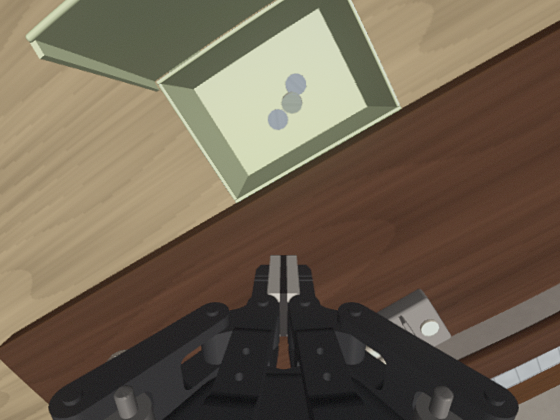

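View pics/s7.png

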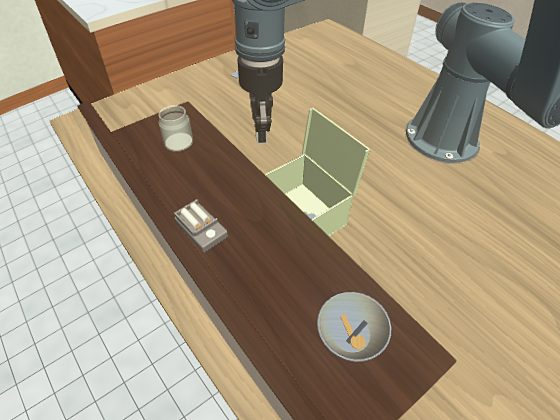

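All three cells are on the bin floor, at (296,84), (291,103) and (278,119), and the shelf front is empty. Jar, dock and bowl look unmoved. Next I go over the lid to the robot's side, with the fingers shut.

Run:
```python
from h import *
plan([((.60,-.06,.30),158,0,2),((.37,-.028,.30),180,0,6),((.37,-.028,.19),180,0,2)],0)
```

```text
t 8.15 p [ 0.6173 -0.0763  0.2379] yaw 148.2 F [ 0.5 -0.4  1.4] op 0.0 q [-0.31  0.27  1.49 -0.    1.37 -1.33]
slide [0.23, 0.05, -0.62] rot [0.0002, 0.002, -0.0273]
slide [0.22, 0.07, -0.62] rot [0.0002, 0.002, -0.0273]
slide [0.75, -0.19, 0.0] rot [0.0, 0.0, -0.0204]
slide [0.76, -0.14, 0.0] rot [0.0, 0.0, -0.0204]
slide [0.77, -0.09, 0.0] rot [0.0, 0.0, -0.0204]
slide [0.77, -0.04, 0.0] rot [0.0, 0.0, -0.0204]
slide [0.77, 0.01, 0.0] rot [0.0, 0.0, -0.0204]
slide [0.77, 0.06, 0.0] rot [0.0, 0.0, -0.0204]
slide [-0.0, -0.0, 1.1] rot [-0.0, -0.0, 0.0]
slide [-0.0, -0.0, 1.1] rot [-0.0, -0.0, 0.0]
```

>>> drive_tool:
  deltas:
    - {"slide": [0.23, 0.05, -0.62], "delta_rot": [0, 0, -0.027], "hand": 0}
    - {"slide": [0.22, 0.07, -0.62], "delta_rot": [0, 0, -0.027], "hand": 0}
    - {"slide": [0.75, -0.19, 0], "delta_rot": [0, 0, -0.0204], "hand": 0}
    - {"slide": [0.76, -0.14, 0], "delta_rot": [0, 0, -0.0204], "hand": 0}
    - {"slide": [0.77, -0.09, 0], "delta_rot": [0, 0, -0.0204], "hand": 0}

```text
time_s: 8.78
eef_pos: [0.4795, -0.0409, 0.2928]
eef_rot: [0.0, 0.095, 0.995, -0.0]
wrist_force: [-0.3, 0.2, 0.1]
opening: -0.007
```

>>> drive_tool:
  deltas:
    - {"slide": [0.77, -0.04, 0], "delta_rot": [0, 0, -0.0204], "hand": 0}
    - {"slide": [0.77, 0.01, 0], "delta_rot": [0, 0, -0.0204], "hand": 0}
    - {"slide": [0.77, 0.06, 0], "delta_rot": [0, 0, -0.0204], "hand": 0}
    - {"slide": [0, 0, 0], "delta_rot": [0, 0, 0], "hand": 0}
    - {"slide": [0, 0, 0], "delta_rot": [0, 0, 0], "hand": 0}

```text
time_s: 9.4
eef_pos: [0.3668, -0.025, 0.2934]
eef_rot: [0.001, 0.001, 1.0, -0.0]
wrist_force: [0.3, 0.2, 0.3]
opening: 0.002
```

Run:
```python
from h import *
from bench import ctrl
c=ctrl.camera("wrist");cv2.imwrite("pics/w8.png",c["frame"][:,:,::-1])
c=ctrl.camera("scene");cv2.imwrite("pics/s8.png",c["frame"][:,:,::-1])
plan([((.37,-.028,.19),180,0,3)],0)
```

```text
t 9.5 p [ 0.3671 -0.0251  0.2933] yaw 179.9 F [0.1 0.6 0.1] op -0.003 q [-0.39 -0.38  1.99  0.    1.53 -1.96]
slide [-0.02, -0.02, 0.69] rot [-0.0, 0.0, -0.0002]
slide [-0.02, -0.02, 0.69] rot [-0.0, 0.0, -0.0002]
slide [-0.02, -0.02, 0.69] rot [-0.0, 0.0, -0.0002]
```

View pics/w8.png

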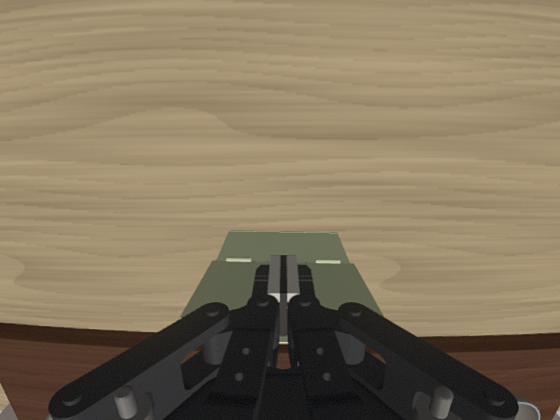

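View pics/s8.png

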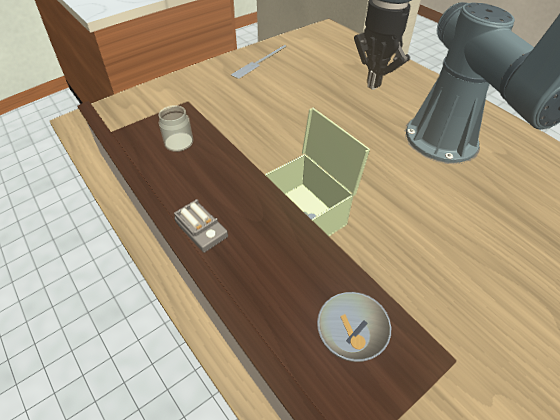

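The lid is centred under the fingers (columns about 185–380) and still stands open. I descend behind it and push it over along an arc about the hinge.

>>> drive_tool:
  deltas:
    - {"slide": [0, 0, 0.69], "delta_rot": [0, 0, 0], "hand": 0}
    - {"slide": [0, 0, 0.69], "delta_rot": [0, 0, 0], "hand": 0}
    - {"slide": [0, 0, 0.64], "delta_rot": [0, 0, 0], "hand": 0}
    - {"slide": [-0.5, 0, 0], "delta_rot": [0, 0, 0], "hand": 0}
    - {"slide": [-0.5, 0, 0], "delta_rot": [0, 0, 0], "hand": 0}

```text
time_s: 10.12
eef_pos: [0.4173, -0.0251, 0.1913]
eef_rot: [-0.001, 0.001, 1.0, 0.0]
wrist_force: [-0.4, 0.3, 1.1]
opening: -0.0
```

>>> drive_tool:
  deltas:
    - {"slide": [-0.5, 0, 0], "delta_rot": [0, 0, 0], "hand": 0}
    - {"slide": [-0.5, 0, 0], "delta_rot": [0, 0, 0], "hand": 0}
    - {"slide": [-0.4, 0, 0.1], "delta_rot": [0, 0, 0], "hand": 0}
    - {"slide": [-0.3, 0, 0.15], "delta_rot": [0, 0, 0], "hand": 0}
    - {"slide": [0, 0, 0], "delta_rot": [0, 0, 0], "hand": 0}

```text
time_s: 10.75
eef_pos: [0.5019, -0.0252, 0.1784]
eef_rot: [-0.001, 0.001, 1.0, 0.0]
wrist_force: [-0.3, 0.9, 0.5]
opening: -0.002
```

Run:
```python
from h import *
from bench import ctrl
c=ctrl.camera("scene");cv2.imwrite("pics/s9.png",c["frame"][:,:,::-1])
plan([((.536,-.03,.150),180,0,2),((.556,-.031,.115),180,0,2)],0)
```

```text
t 10.8 p [ 0.5014 -0.0251  0.1788] yaw 179.9 F [0.4 0.1 0.6] op 0.002 q [-0.29  0.07  1.84 -0.    1.23 -1.86]
slide [-0.35, -0.05, 0.29] rot [0.0001, -0.0004, -0.0003]
slide [-0.35, -0.05, 0.29] rot [0.0001, -0.0004, -0.0003]
slide [-0.2, -0.01, 0.35] rot [-0.0, -0.0, 0.0]
slide [-0.2, -0.01, 0.35] rot [-0.0, -0.0, 0.0]
```

View pics/s9.png

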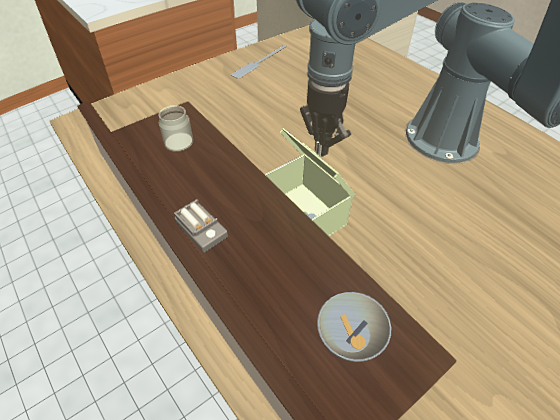

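The lid is turning over as planned, with the fingertips behind it at about 55°. I follow the arc down.

>>> drive_tool:
  deltas:
    - {"slide": [-0.35, -0.03, 0.29], "delta_rot": [0, 0, 0], "hand": 0}
    - {"slide": [-0.35, -0.03, 0.29], "delta_rot": [0, 0, 0], "hand": 0}
    - {"slide": [-0.2, 0, 0.35], "delta_rot": [0, 0, 0], "hand": 0}
    - {"slide": [-0.2, 0, 0.35], "delta_rot": [0, 0, 0], "hand": 0}
    - {"slide": [0, 0, 0], "delta_rot": [0, 0, 0], "hand": 0}

```text
time_s: 11.42
eef_pos: [0.5554, -0.0282, 0.1146]
eef_rot: [-0.001, 0.001, 1.0, 0.0]
wrist_force: [-0.4, 0.5, 0.5]
opening: -0.0
```

>>> drive_tool:
  deltas:
    - {"slide": [0, 0, 0.08], "delta_rot": [0, 0, 0], "hand": 0}
    - {"slide": [0, 0, 0.08], "delta_rot": [0, 0, 0], "hand": 0}
    - {"slide": [0, 0, 0], "delta_rot": [0, 0, 0], "hand": 0}
    - {"slide": [0, 0, 0], "delta_rot": [0, 0, 0], "hand": 0}
    - {"slide": [0, 0, 0], "delta_rot": [0, 0, 0], "hand": 0}

```text
time_s: 12.05
eef_pos: [0.5567, -0.0285, 0.109]
eef_rot: [0.001, 0.001, 1.0, -0.0]
wrist_force: [-2.1, 0.3, 6.6]
opening: 0.002
```

Run:
```python
from h import *
from bench import ctrl
c=ctrl.camera("scene");cv2.imwrite("pics/s10.png",c["frame"][:,:,::-1])
plan([],0)
```

```text
t 12.1 p [ 0.5567 -0.0285  0.109 ] yaw 179.9 F [-1.9  0.5  5.1] op 0.002 q [-0.26  0.28  1.75 -0.    1.11 -1.83]
```

View pics/s10.png

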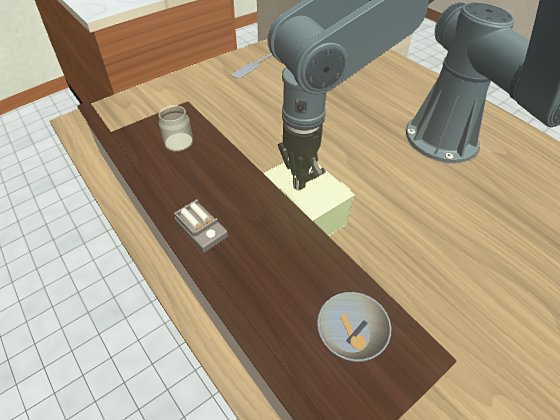

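The lid is down, with the TCP at z 0.109 and 6 N of contact. I press more firmly to confirm the stop.

>>> drive_tool:
  deltas:
    - {"slide": [0, 0, 0.06], "delta_rot": [0, 0, 0], "hand": 0}
    - {"slide": [0, 0, 0.06], "delta_rot": [0, 0, 0], "hand": 0}
    - {"slide": [0, 0, 0], "delta_rot": [0, 0, 0], "hand": 0}
    - {"slide": [0, 0, 0], "delta_rot": [0, 0, 0], "hand": 0}
    - {"slide": [0, 0, 0], "delta_rot": [0, 0, 0], "hand": 0}

```text
time_s: 12.72
eef_pos: [0.557, -0.0286, 0.1082]
eef_rot: [0.001, 0.001, 1.0, -0.001]
wrist_force: [-21.4, 3.4, 45.6]
opening: 0.004
```

It is hard against the stop at 46 N, z 0.108. I retreat straight up and clear.

>>> drive_tool:
  deltas:
    - {"slide": [0, 0, -0.3], "delta_rot": [0, 0, 0], "hand": 0}
    - {"slide": [0, 0, -0.8], "delta_rot": [0, 0, 0], "hand": 0}
    - {"slide": [0, 0, -0.8], "delta_rot": [0, 0, 0], "hand": 0}
    - {"slide": [0, 0, -0.8], "delta_rot": [0, 0, 0], "hand": 0}
    - {"slide": [0.5, 0, -0.8], "delta_rot": [0, 0, 0], "hand": 0}

```text
time_s: 13.35
eef_pos: [0.5318, -0.0285, 0.2783]
eef_rot: [0.001, 0.001, 1.0, -0.0]
wrist_force: [0.3, -0.3, 0.9]
opening: 0.002
```

>>> drive_tool:
  deltas:
    - {"slide": [0.8, 0, 0], "delta_rot": [0, 0, 0], "hand": 0}
    - {"slide": [0.8, 0, 0], "delta_rot": [0, 0, 0], "hand": 0}
    - {"slide": [0.5, 0, 0], "delta_rot": [0, 0, 0], "hand": 0}
    - {"slide": [0, 0, 0], "delta_rot": [0, 0, 0], "hand": 0}
    - {"slide": [0, 0, 0], "delta_rot": [0, 0, 0], "hand": 0}

```text
time_s: 13.98
eef_pos: [0.4272, -0.0283, 0.2772]
eef_rot: [0.001, 0.001, 1.0, -0.0]
wrist_force: [-0.1, -1.2, -0.4]
opening: 0.001
```

Run:
```python
from h import *
from bench import ctrl
c=ctrl.camera("scene");t=ctrl.camera("top")
cv2.imwrite("pics/s11.png",np.hstack([cv2.resize(c["frame"][60:380,100:460,::-1],(400,356)),cv2.resize(t["frame"][60:310,220-140:80+281+60,::-1],(400,356))]))
d=pickle.load(open("c0.pkl","rb"))["scene"]["frame"].astype(int)
m=np.abs(c["frame"].astype(int)-d).max(2)>25
for n,(r,q) in {"jar":(slice(100,155),slice(155,195)),"dock":(slice(195,255),slice(170,230)),"bowl":(slice(288,362),slice(315,395))}.items():print(n,m[r,q].sum())
plan([],0)
```

```text
jar 0
dock 0
bowl 0
t 14.07 p [ 0.4273 -0.0282  0.2769] yaw 179.9 F [ 0.1  0.3 -0.3] op 0.003 q [-0.34 -0.2   1.9   0.    1.45 -1.91]
```

View pics/s11.png

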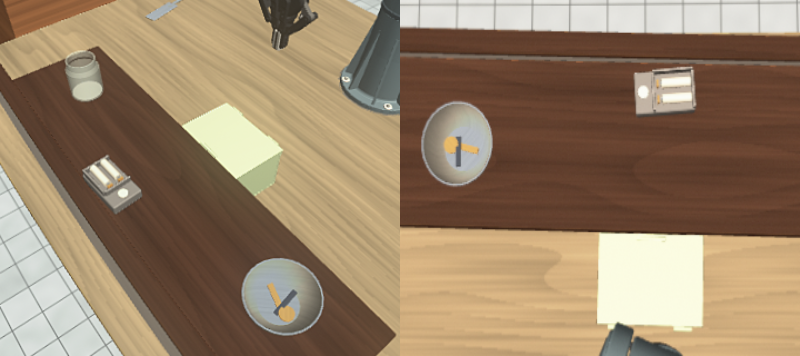

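The lid lies flat and shut, the shelf has no cells on it, and jar, dock and bowl show no pixel changes. The arm is clear, so I hand in.

```bash
python3 -c "
from bench import ctrl
print(ctrl.hand_in())"
```

```text
the job is handed in; nothing more can be done
None
```

The job is done and handed in at about 14 s. I swept all three coin cells off the shelf into the bin with two slightly opened fingertips. I then pushed the lid over and pressed it shut at about 46 N before retreating.

**Last checks:**
- **Cells:** the wrist camera showed all three on the bin floor before I closed the lid.
- **Lid:** the fingertips stopped at z 0.108–0.109 m, the shut height, and the lid lies flat in both the scene and top views.
- **Jar, dock and bowl:** the scene picture shows no pixel change at any of the three compared with the start.
- **Arm:** it stands clear, with wrist force near zero.

**Disagreement:** the top and scene cameras differed by about 5–6 mm on the cells' positions along the shelf. I steered by the wrist camera instead. No check failed.

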